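Refit the red valve knob on the bench air manifold

ROBOT

A 6-joint arm with a two-finger parallel gripper is mounted at the origin on the work surface. World frame = base frame: x ahead of the robot, y to its left, z up, the work surface at z = 0. Lengths are in mm, angles in rad, forces in N, time in s.
With the tool pointing down it reaches from about 275 to 1000 mm from the base axis. Payload 8.4 kg.
Tool frame: the origin (TCP) lies between the finger pads; the fingertips stand 22 mm ahead of it and the grasp point (between the pads) lies 3 mm ahead of it; z points along the fingers, y is the line along which they close (so a half turn about z gives the same grasp; the last joint's range is limited). The gripper opens to 85 mm and grips with 20 to 120 N. Pads are 22 mm wide; open, the fingers measure 114 mm over their backs; the gripper's body (76 mm by 85 mm) begins 54 mm behind the grasp point. The pads swing forward as they close: fully open they stand 13 mm farther back than shut.
Start: joints at [-1.187, 0.353, 1.633, -0, 1.155, -0.002], TCP at [235.187, -579.064, 230.481] pointing down, gripper open.
Joint ranges: [-2.63, 2.63], [-0.92, 2.1], [0.06, 2.66], [-1.3, 4.44], [0, 2.69], [-3.02, 3.02]. Speed limits (rad/s): [2.22, 2.22, 2.79, 3.14, 3.14, 3.14].

INTERFACE

Orientations are given as [roll, pitch, yaw] about the fixed x, y, z axes, in that order (R = Rz(yaw) Ry(pitch) Rx(roll)).
In Python, from rig import r, grab_frame gives the robot as it stands.
- The arm moves only by the shell command python3 -m inch 'ROWS' [FORCE]. ROWS is JSON, a list of rows, each a list of 7 numbers: the turn, a rotation vector about the tool's x, y, z as a fraction of full scale, then the shift along the tool's x, y, z as a fraction of full scale, then the closure, from 0 (fully open) to 1 (shut). In form: [[rx, ry, rz, dx, dy, dz, fingers], ...]. A call has 1 to 8 rows; each row shifts and turns the commanded pose from where the row before left it, along the tool's axes as they then stand; what a row does not reach is not made up. Full scale, the value 1, is 2.5 cm for a shift and pi rad for a turn. A row lasts 1/12 s, in which the tool goes at most 41.7 mm and 7.16 degrees, less where a joint would pass 70% of its speed; a pose out of reach is approached as far as the arm can. A call with a number of a shift or a turn outside -1 to 1 is refused whole. A call with a gripper value outside its range is refused whole. The fingers move at their own pace and stop on an object; FORCE is the grip in N (left out, the last holds). Time passes only in rows, so rows that do not move let the fingers close. It gives the time, the measured TCP pose, the force, the opening and the grip force at its end, in the units of the state.
- r.sense(): the state, without advancing time (a new reading comes with each control period).
- grab_frame(name): name is "side" or "top" or "wrist"; returns a dict with "pixels" (400x640x3 uint8, red, green, blue), "z_map" (400x640 float32, mm along the optical axis (not along the pixel's ray), 0 where there is no reading), "vertical_fov" (degrees; the focal length in pixels is half the picture's height over the tangent of half this angle, whatever the lens; pixels are square), "cx", "cy" (the principal point, pixels), "cam_to_world" (4x4, takes a point from camera to world coordinates). Camera axes: x right, y down, z forward; pixel columns grow to the right and rows downward; lengths in mm; the calibration is good to about 2 mm. A picture is of the moment at which its call begins.
- r.sign_off(): hands the job in; it is judged then, once.
The state is a dict: "clock": time; "qpos": joint angles; "qvel": joint speeds; "joint_efforts": joint torques, N m; "eef_pos": TCP position; "tcp_rot": TCP orientation; "contact_force": force on the tool from outside, world axes, zero at the start; "wrist_torque": the same for the moment, N m; "opening": opening from 0.0 (shut) to 1.0 (fully open); "grasp_force": force on a finger pad.
Only numpy, scipy, OpenCV 4.12 (cv2) and the standard library are available. Lean on these libraries where they do the work, as an engineer would, in place of code of your own. Each camera call takes 0.05 s, during which the arm holds its last target. There are 200 camera calls.

TASK

Put the red knob back on the valve spindle with the red collar: turn it so that the flat in its bore lines up with the flat of the D-shaped spindle, push it straight down until it snaps fully home on the collar, and let go. Leave the blue knob lying where it is.

Things in the scene. Friction and masses are not known exactly. Their poses are not given: they have to be found in the camera images.
- red_knob_bar (a point): Red knob, loose, upright: hub 50 mm wide, 41 high; on it a grip bar 66 long (x), 18 wide (y), 40 high; 120 g. Point: bar centre on the knob's axis, 61 mm above the underside, 20 above the hub. z up; x to the white-marked bar end (line on top). Underside: D-bore, radius 14, its flat on the +x side 5.5 mm from the axis; funnel mouth, radius 22 (14 at the flat), 12 deep.
- red_spindle_seat (a point): Centre of the red collar's top (60 mm wide, 58 above the bench, on a fixed aluminium manifold). A fixed steel D-spindle rises 34 mm from it: radius 11, flat on +x side 2 mm off axis (white mark), z up, top 14 tapered. Fits with knob x along this x (+-15 deg). Sprung side balls stop it about 13 mm short; a 5-10 N push snaps it home: bar centre 61 mm above here. Wrong way round it stays high.
- blue_knob_bar (a point): Blue knob, a bystander of the same shape and size as the red one (point and axes likewise), standing loose on the bench. It stays there.
- blue_spindle_seat (a point): The manifold's other spindle, same shape and size, blue collar, bare, 150 mm from the red one (point and axes likewise). It stays bare.

How it is judged (in metres and radians):
At the end, for the whole second after the job is handed in: The red knob sits snapped home on the red-collared spindle: the bar's centre 61 mm (within 5 mm) above the collar's top and within 12 mm of the spindle's axis, upright within 10 degrees, its bar within 34 degrees of the spindle's flat direction; the blue knob is within 30 mm of where it started (z of red_knob_bar in the frame of red_spindle_seat between 0.056 and 0.066 m and horizontal distance between red_knob_bar and red_spindle_seat below 0.012 m and angle between the x axis of red_knob_bar and the x axis of red_spindle_seat, either way round below 0.6 rad and angle between red_knob_bar's own z axis and vertical below 0.18 rad and distance of blue_knob_bar from where it was at the start of the episode below 0.03 m); the robot touches nothing.
It fails at once if the blue knob is pushed or lifted more than 30 mm from its place (distance of blue_knob_bar from where it was at the start of the episode above 0.03 m).
It also fails if it takes over 38 s, if anything falls off the work surface, if the arm or the gripper's body presses on something with over 40 N, if the wrist force passes 120 N, or if a joint passes its speed limit or range.

## Working session

There is one attempt and no reset: what is moved stays moved. The work goes in short steps, Python scripts to look and compute and a shell command to move; the robot and the scene stay as the last step left them, time stands still between calls to the robot, and variables do not carry over. Pictures are saved under pics/ and viewed, at most 10 in all, crops included, and the job is handed in when it is done.

```bash
mkdir -p pics; ls; cat > h.py <<'E'
import numpy as np, cv2
from rig import r, grab_frame
def snap(n,f):
    d=grab_frame(n); cv2.imwrite('pics/'+f+'.png',d['pixels'][:,:,::-1]); np.savez('/tmp/'+f+'.npz',**d); return d
def cloud(d):
    z=np.asarray(d['z_map'],float); h,w=z.shape; f=h/2/np.tan(np.radians(d['vertical_fov'])/2)
    v,u=np.mgrid[:h,:w]; p=np.stack([(u-d['cx'])*z/f,(v-d['cy'])*z/f,z],-1)
    T=np.asarray(d['cam_to_world']); return p@T[:3,:3].T+T[:3,3]
E
python3 - <<'E'
from h import *
for n in('top','side'):
    d=snap(n,n+'0'); print(n,d['vertical_fov'],d['cam_to_world'])
    im=cv2.imread(f'pics/{n}0.png').astype(int); P=cloud(d); B,G,R=im[...,0],im[...,1],im[...,2]; ok=d['z_map']>0
    for c,m in(('red',(R>1.8*G)&(R>1.8*B)&(R>60)),('blue',(B>1.6*R)&(B>1.2*G)&(B>60))):
        k,l,s,ce=cv2.connectedComponentsWithStats((m&ok).astype(np.uint8))
        for i in range(1,k):
            if s[i,4]>30: q=P[l==i]; print(c,s[i],np.median(q,0).round(),q.min(0).round(),q.max(0).round())
print(r.sense())
E
```

```text
pics
top 43.15803395258939 [[ 1.93223773e-02 -9.96712477e-01  7.86821739e-02  4.71616495e+02]
 [-9.99718403e-01 -2.03449041e-02 -1.22147560e-02  1.69494749e+00]
 [ 1.37753810e-02 -7.84239991e-02 -9.96824917e-01  1.13681714e+03]
 [ 0.00000000e+00  0.00000000e+00  0.00000000e+00  1.00000000e+00]]
red [487  76  47  43 874] [ 768. -389.   95.] [ 755. -428.    7.] [ 808. -381.  156.]
red [522 130  19  29 115] [ 682. -454.   62.] [ 660. -480.   42.] [ 719. -446.   71.]
red [272 154  27  27 421] [625.  70.  57.] [599.  43.  52.] [656.  99.  69.]
red [224 244  30  29 516] [431. 158.  56.] [403. 139.  -5.] [459. 206.  84.]
blue [340 143  28  27 481] [652. -75.  57.] [ 625. -105.   50.] [683. -47.  77.]
blue [415 225  25  31 505] [ 474. -234.   63.] [ 445. -273.   -1.] [ 511. -216.   86.]
side 53.16187234351168 [[-9.87253790e-01 -1.10830514e-01  1.14221505e-01  4.59632665e+02]
 [-1.58633946e-01  7.43214570e-01 -6.49974902e-01  5.43050054e+02]
 [-1.28540346e-02 -6.59809594e-01 -7.51322883e-01  7.21838959e+02]
 [ 0.00000000e+00  0.00000000e+00  0.00000000e+00  1.00000000e+00]]
red [250  58  27  
[... 380 characters left out ...]
47.  72.]
{'clock': 0.1, 'qpos': array([-1.18742494e+00,  3.53572345e-01,  1.63405564e+00, -1.58600615e-05,
        1.15521541e+00, -2.37977722e-03]), 'qvel': array([-0.00097418, -0.00070559, -0.00173165, -0.00023558, -0.00084495,
       -0.00054967]), 'joint_efforts': array([-4.92017170e-04, -6.06360698e+01, -3.42820501e+01,  1.89556360e-06,
        4.00856356e-03, -3.51372273e-05]), 'eef_pos': array([ 235.00543192, -578.67007209,  229.84261471]), 'tcp_rot': array([-3.14034189e+00,  1.15255525e-05,  3.85757580e-01]), 'contact_force': array([0.05479104, 0.26402709, 0.34182708]), 'wrist_torque': array([ 0.02430135,  0.02297735, -0.00885581]), 'grasp_force': 0.0, 'opening': 1.0017452535592024}
```

```bash
python3 - <<'E'
from h import *
t=cv2.imread('pics/top0.png'); s=cv2.imread('pics/side0.png')
def c(i,u,v,k=30): return cv2.resize(i[v-k:v+k,u-k:u+k],(400,300)[::1] if 0 else (300,300),interpolation=cv2.INTER_CUBIC)
g=np.vstack([np.hstack([c(t,239,258),c(t,285,167)]),np.hstack([c(s,374,286),c(s,281,225)])])
cv2.imwrite('pics/a.png',g)
d=np.load('/tmp/top0.npz');P=cloud(d);z=P[...,2]
for n,x,y in(('red',430,165),('blue',475,-235)):
    m=(np.hypot(P[...,0]-x,P[...,1]-y)<60)&(abs(z-81)<8)
    uv=np.argwhere(m)[:,::-1].astype(np.float32)
    p=P[m][:,:2].astype(np.float32); print(n,len(p),cv2.minAreaRect(p),p.mean(0),z[m].mean())
for n,x,y in(('redseat',627,70),('blueseat',653,-76)):
    m=(np.hypot(P[...,0]-x,P[...,1]-y)<36)&(z>82); p=P[m]; print(n,len(p),p.mean(0),p.max(0),p.min(0))
E
```

```text
red 275 ((429.9949645996094, 165.66238403320312), (65.67435455322266, 18.153118133544922), 40.27273941040039) [429.98294 164.813  ] 79.71349313373724
blue 269 ((477.33392333984375, -241.1615447998047), (65.55207061767578, 18.57252311706543), 6.617425918579102) [ 476.66998 -240.38782] 79.91270709206607
redseat 40 [624.99588511  71.71962161  86.22988282] [634.03351679  84.19341387  91.80888136] [618.86697918  56.74776023  82.39051437]
blueseat 44 [650.89477964 -74.79557987  85.62106874] [658.08279704 -62.48753388  93.80969286] [645.0951874  -87.90280551  82.19440707]
```

View pics/a.png

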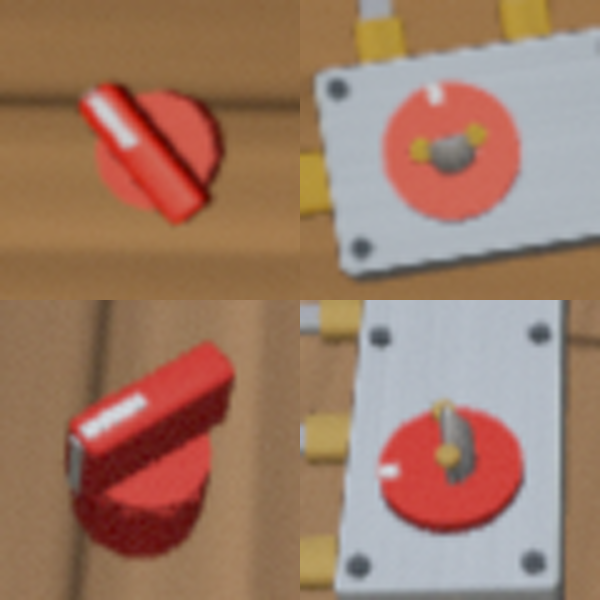

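View pics/top0.png

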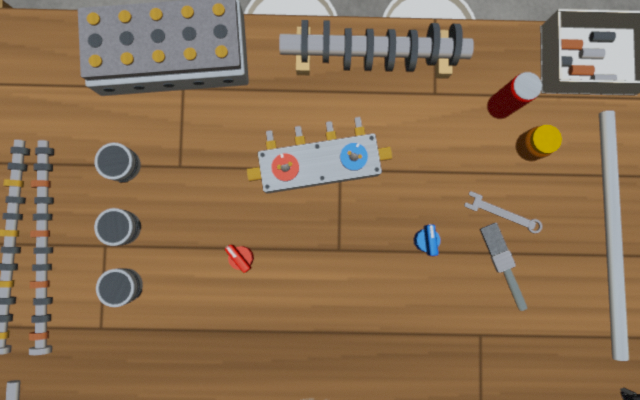

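The crops show the red knob with its marked bar end up-left (crop ≈(100,95), bar running to (190,215)), i.e. marked end toward +x+y, yaw ≈ 40°. The red collar's white mark is at crop (435,92) above centre (452,150), so the flat faces roughly +x, yaw 10–16°. The full view shows red knob at px (239,258), red collar at (285,167), blue knob at (428,240).

```bash
cat >> h.py <<'E'
def plane(d,uv,z):
    h=400; f=h/2/np.tan(np.radians(d['vertical_fov'])/2); T=np.asarray(d['cam_to_world'])
    v=T[:3,:3]@np.array([(uv[0]-d['cx'])/f,(uv[1]-d['cy'])/f,1]); o=T[:3,3]; return (o+v*(z-o[2])/v[2])[:2]
E
python3 - <<'E'
from h import *
for n,cs in(('top',((285,167),(353,157))),('side',((281,229),(284,177)))):
    d=np.load(f'/tmp/{n}0.npz'); im=d['pixels'].astype(int); P=cloud(d); R,G,B=[im[...,i] for i in range(3)]
    for k,c in enumerate(cs):
        v,u=np.mgrid[:400,:640]; near=np.hypot(u-c[0],v-c[1])<22
        m=near&((R>1.5*B)&(R>1.5*G) if k==0 else (B>1.5*R))
        q=np.argwhere(m)[:,::-1]; w=np.array([plane(d,a,58) for a in q]).astype(np.float32)
        hull=cv2.convexHull(w); e=cv2.fitEllipse(hull); cc,rr=cv2.minEnclosingCircle(w)
        wh=np.argwhere(near&(im.min(-1)>200))[:,::-1]; W=np.array([plane(d,a,58) for a in wh])
        W=W[(np.hypot(*(W-cc).T)<30)&(np.hypot(*(W-cc).T)>15)]
        mm=W.mean(0)-e[0] if len(W) else np.zeros(2)
        print(n,k,'ell',np.round(e[0],1),np.round(e[1],1),'circ',np.round(cc,1),round(rr,1),'mark',mm.round(1),len(W),np.degrees(np.arctan2(mm[1],mm[0])))
E
```

```text
Traceback (most recent call last):
ValueError: operands could not be broadcast together with shapes (0,) (2,)
```

```bash
python3 -m inch '[[0,0,-0.0337,0,0,0,0],[0,0,-0.0337,0,0,0,0],[0,0,-0.0337,0,0,0,0],[0,0,0,0.97,-0.68,0,0],[0,0,0,0.97,-0.68,0,0],[0,0,0,0.97,-0.68,0,0],[0,0,0,0.97,-0.68,0,0],[0,0,0,0.97,-0.68,0,0]]' 60
```

```text
clock: 0.77
eef_pos: [272.6, -434.3, 230.1]
tcp_rot: [-3.141, -0.0, 0.703]
contact_force: [0.4, -0.9, -0.1]
opening: 1.003
grasp_force: 0.0
```

```bash
python3 -m inch '[[0,0,0,0.97,-0.68,0,0],[0,0,0,0.97,-0.68,0,0],[0,0,0,0.97,-0.68,0,0],[0,0,0,0.97,-0.68,0,0],[0,0,0,0.97,-0.68,0,0],[0,0,0,0.97,-0.68,0,0],[0,0,0,0.97,-0.68,0,0],[0,0,0,0.97,-0.68,0,0]]' 60
python3 -m inch '[[0,0,0,0.97,-0.68,0,0],[0,0,0,0.97,-0.68,0,0],[0,0,0,0.97,-0.68,0,0],[0,0,0,0.97,-0.68,0,0],[0,0,0,0.97,-0.68,0,0],[0,0,0,0.97,-0.68,0,0],[0,0,0,0.97,-0.68,0,0],[0,0,0,0.97,-0.68,0,0]]' 60
```

```text
clock: 1.43
eef_pos: [332.5, -205.2, 230.4]
tcp_rot: [-3.141, -0.0, 0.703]
contact_force: [1.0, -0.3, 0.3]
opening: 0.999
grasp_force: 0.0
clock: 2.1
eef_pos: [392.5, 24.1, 230.4]
tcp_rot: [3.142, 0.0, 0.704]
contact_force: [0.6, -0.3, -0.1]
opening: 0.997
grasp_force: 0.0
```

```bash
python3 - <<'E'
from h import *
for n,cs in(('top',((285,167),(353,157))),('side',((281,229),(284,177)))):
    d=np.load(f'/tmp/{n}0.npz'); im=d['pixels'].astype(int); R,G,B=[im[...,i] for i in range(3)]
    for k,c in enumerate(cs):
        v,u=np.mgrid[:400,:640]; near=np.hypot(u-c[0],v-c[1])<22
        m=near&((R>1.5*B)&(R>1.5*G) if k==0 else (B>1.5*R))
        q=np.argwhere(m)[:,::-1]; w=np.array([plane(d,a,58) for a in q]).astype(np.float32)
        e=cv2.fitEllipse(cv2.convexHull(w)); cc,rr=cv2.minEnclosingCircle(w)
        A=np.array([plane(d,(x,y),58) for y in range(400) for x in range(640)]).reshape(400,640,2) if k==0 else A
        D=A-np.array(e[0]); rad=np.hypot(D[...,0],D[...,1]); ring=(rad>15)&(rad<27)&(D[...,0]>5)
        wt=np.where(ring,np.clip(im.min(-1)-np.median(im.min(-1)[ring])-25,0,None),0)
        mm=(D*wt[...,None]).sum((0,1))/max(wt.sum(),1)
        print(n,k,'ell',np.round(e[0],1),np.round(e[1],1),'circ',np.round(cc,1),round(rr,1),'mark',mm.round(1),wt.sum(),np.degrees(np.arctan2(mm[1],mm[0])))
E
```

```text
top 0 ell [627.2  71.5] [56.9 58. ] circ [627.4  71.2] 29.5 mark [23.7  7.3] 583.0 17.113676462359006
top 1 ell [653.8 -75.9] [57.7 59.3] circ [653.9 -75.9] 30.1 mark [19.9 -2.1] 626.0 -5.953854421174615
side 0 ell [627.2  71.8] [59.  60.7] circ [627.2  71.7] 30.8 mark [18.3 -3.6] 1130.0 -11.020473781536294
side 1 ell [653.7 -75.6] [59.2 64.5] circ [652.8 -75.9] 32.4 mark [ 14.4 -16.1] 1071.0 -48.244510614813535
```

```bash
python3 -m inch '[[0,0,0,0.96,-0.67,0.3,0],[0,0,0,0.96,-0.67,0.3,0],[0,0,0,0.96,-0.67,0.3,0],[0,0,0,0.96,-0.67,0.3,0],[0,0,0,0.96,-0.67,0.3,0],[0,0,0,0,0,0,0]]' 60
python3 - <<'E'
from h import *
d=snap('wrist','w1'); P=cloud(d); z=P[...,2]; s=r.sense(); print(s['eef_pos'],s['tcp_rot'])
m=(np.hypot(P[...,0]-430,P[...,1]-165)<60)&(abs(z-81)<5)
p=P[m][:,:2].astype(np.float32); print(len(p),cv2.minAreaRect(p),z[m].mean())
E
```

```text
clock: 2.6
eef_pos: [430.7, 167.8, 191.8]
tcp_rot: [-3.14, -0.0, 0.705]
contact_force: [0.1, -0.1, -0.9]
opening: 1.001
grasp_force: 0.0
[429.89873412 165.89823587 192.07244791] [-3.14092466e+00  1.14974531e-03  7.06323824e-01]
1181 ((431.72265625, 165.69052124023438), (65.16847229003906, 17.666858673095703), 41.07999801635742) 81.12200613235962
```

View pics/w1.png

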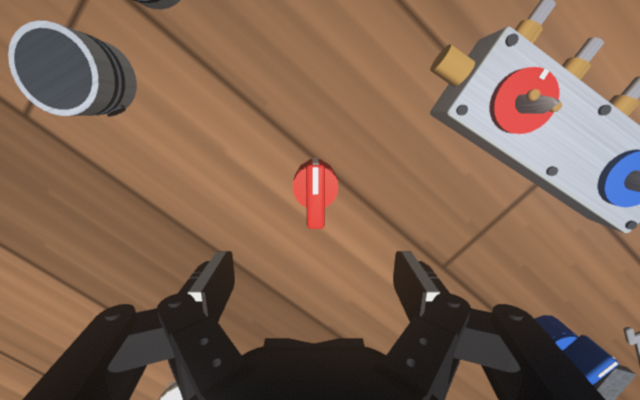

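The wrist view shows the red knob centred at (315,190) with its marked end up (tool +x), aligned with the fingers. The red collar is at (526,100) with its white mark at (544,73).

```bash
python3 - <<'E'
from h import *
d=np.load('/tmp/w1.npz'); im=d['pixels'].astype(int); R,G,B=[im[...,i] for i in range(3)]
v,u=np.mgrid[:400,:640]; near=np.hypot(u-526,v-100)<42
q=np.argwhere(near&(R>1.5*B)&(R>1.5*G))[:,::-1]; w=np.array([plane(d,a,58) for a in q]).astype(np.float32)
e=cv2.fitEllipse(cv2.convexHull(w)); wh=np.argwhere((np.hypot(u-544,v-73)<9)&(im.min(-1)>215))[:,::-1]
W=np.array([plane(d,a,58) for a in wh]); mm=W-e[0]; W=mm[np.hypot(*mm.T)<29].mean(0); print(e,len(wh),W,np.degrees(np.arctan2(W[1],W[0])))
E
python3 -m inch '[[0,0,0,0.03,0.02,0.8,0],[0,0,0,0,0,0.8,0],[0,0,0,0,0,0.8,0],[0,0,0,0,0,0.8,0],[0,0,0,0,0,0.8,0],[0,0,0,0,0,0.86,0],[0,0,0,0,0,0,0],[0,0,0,0,0,0,0]]' 60
```

```text
((627.612060546875, 71.48995971679688), (59.57820510864258, 63.33263397216797), 42.689998626708984) 39 [25.29291063  5.92694082] 13.18828060256265
clock: 3.32
eef_pos: [429.9, 163.2, 71.1]
tcp_rot: [-3.141, 0.003, 0.703]
contact_force: [0.8, 0.2, -0.6]
opening: 1.001
grasp_force: 0.0
```

```bash
python3 -m inch '[[0,0,0,0,0,0,1],[0,0,0,0,0,0,1],[0,0,0,0,0,0,1],[0,0,0,0,0,0,1],[0,0,0,0,0,0,1],[0,0,0,0,0,0,1],[0,0,0,0,0,0,1],[0,0,0,0,0,0,1]]' 70
python3 -c "
from h import *
for i in range(3): s=r.sense(); print(s['eef_pos'],s['opening'],s['grasp_force'])"
```

```text
clock: 3.98
eef_pos: [431.2, 164.5, 72.2]
tcp_rot: [3.142, -0.001, 0.703]
contact_force: [-1.8, 1.2, 7.8]
opening: 0.184
grasp_force: 68.4
[431.21810925 164.54161449  72.16231674] 0.18413961778135893 68.37883472442627
[431.21810925 164.54161449  72.16231674] 0.18413961778135893 68.37883472442627
[431.21810925 164.54161449  72.16231674] 0.18413961778135893 68.37883472442627
```

```bash
python3 -m inch '[[0,0,0,0,0,-0.4,1],[0,0,0,0,0,-0.9,1],[0,0,0,0,0,-1,1],[0,0,0,0,0,-1,1],[0,0,0.0365,0,0,-1,1],[0,0,0.0365,0,0,-0.8,1],[0,0,0.0365,0,0,0,1],[0,0,0.0365,0,0,0,1]]' 
python3 -m inch '[[0,0,0,0.838,0.693,0,1],[0,0,0,0.838,0.693,0,1],[0,0,0,0.838,0.693,0,1],[0,0,0,0.838,0.693,0,1],[0,0,0,0.838,0.693,0,1],[0,0,0,0.838,0.693,0,1],[0,0,0,0.838,0.693,0,1],[0,0,0,0.838,0.693,0,1]]'
python3 -m inch '[[0,0,0,0,0,0,1],[0,0,0,0,0,0,1]]'
python3 - <<'E'
from h import *
s=r.sense(); print(s['eef_pos'],s['tcp_rot'],s['opening'],s['grasp_force'])
a=snap('side','s2'); b=snap('wrist','w2'); t=snap('top','t2')
for n,d in(('side',a),('top',t)):
    P=cloud(d); z=P[...,2]
    m=(np.hypot(P[...,0]-627,P[...,1]-71)<60)&(abs(z-205)<5); p=P[m].astype(np.float32)
    if len(p)>20: print(n,len(p),p[:,2].mean(),cv2.minAreaRect(p[:,:2]))
g=np.zeros((600,640,3),np.uint8); g[:400]=cv2.imread('pics/w2.png'); g[400:,:320]=cv2.imread('pics/s2.png')[100:300,120:440]; g[400:,320:]=cv2.imread('pics/t2.png')[60:260,120:440]
cv2.imwrite('pics/b.png',g)
E
```

```text
clock: 4.65
eef_pos: [431.6, 164.5, 201.1]
tcp_rot: [-3.141, -0.003, 0.239]
contact_force: [0.3, -0.4, -0.4]
opening: 0.184
grasp_force: 69.0
clock: 5.32
eef_pos: [627.9, 69.5, 199.5]
tcp_rot: [3.142, 0.0, 0.245]
contact_force: [0.3, 1.1, -1.3]
opening: 0.185
grasp_force: 69.0
clock: 5.48
eef_pos: [627.5, 69.6, 199.0]
tcp_rot: [-3.142, 0.001, 0.243]
contact_force: [0.2, -0.1, -1.1]
opening: 0.184
grasp_force: 69.0
[627.46020244  69.63099865 198.97683102] [-3.14154489e+00  5.65751375e-04  2.43411515e-01] 0.18412709195431465 69.0363872051239Traceback (most recent call last):
  File "<stdin>", line 7, in <module>
cv2.error: OpenCV(4.12.0) /io/opencv/modules/imgproc/src/convhull.cpp:143: error: (-215:Assertion failed) total >= 0 && (depth == CV_32F || depth == CV_32S) in function 'convexHull'
```

```bash
python3 - <<'E'
from h import *
g=np.zeros((600,640,3),np.uint8); g[:400]=cv2.imread('pics/w2.png'); g[400:,:320]=cv2.imread('pics/s2.png')[60:260,120:440]; g[400:,320:]=cv2.imread('pics/t2.png')[60:260,120:440]
cv2.imwrite('pics/b.png',g)
d=np.load('/tmp/w2.npz'); P=cloud(d); im=d['pixels'].astype(int); m=(im[...,0]>1.8*im[...,1])&(P[...,2]>115)&(np.hypot(P[...,0]-627,P[...,1]-70)<60)
for lo in range(115,215,8):
    k=m&(P[...,2]>=lo)&(P[...,2]<lo+8)
    if k.sum()>20: print(lo,k.sum(),P[k].mean(0).round(1),P[k].min(0).round(1),P[k].max(0).round(1))
E
```

```text
123 51 [648.7  75.2 129.2] [638.3  55.7 126.8] [652.5  93.1 130.9]
131 95 [648.1  76.3 135. ] [636.7  55.1 131.1] [652.7  93.5 139. ]
139 80 [646.7  76.9 142.6] [632.2  55.9 139.1] [652.6  94.7 146.8]
147 81 [644.9  77.5 151.4] [631.7  52.3 147. ] [651.5  94.7 155. ]
155 105 [644.5  74.6 159.9] [624.5  48.3 155.2] [651.5  95.5 162.9]
163 1403 [631.7  72.1 168.4] [608.6  45.1 163. ] [651.4  95.3 170.9]
171 38 [658.2  77.5 175.9] [653.7  68.8 172.6] [660.2  85.4 178.9]
179 53 [658.1  78.  183. ] [652.9  68.4 179.1] [660.5  85.5 186.8]
187 68 [658.2  77.8 191. ] [653.7  68.2 187. ] [660.4  85.3 194.9]
195 73 [658.3  77.5 199.2] [653.2  68.  195.3] [660.4  85.2 202.8]
203 2765 [628.6  69.8 208. ] [594.4  54.2 203. ] [660.5  87.  211. ]
211 61 [624.4  69.1 213.4] [614.   57.9 211. ] [640.6  85.8 218. ]
```

View pics/b.png

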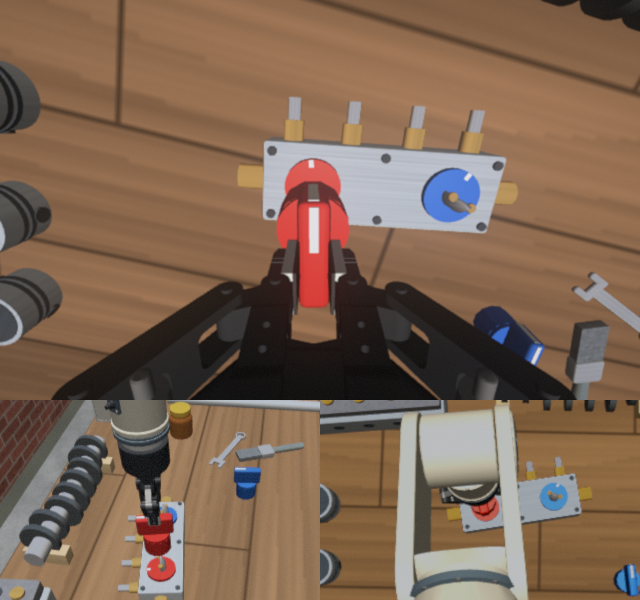

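The wrist part shows the knob gripped with its marked end toward the collar's mark: bar at (313,230), collar mark (311,163), so they're aligned. The side crop shows the knob held upright above the red collar.

```bash
python3 -m inch '[[0,0,0,0.01,-0.05,0.6,1],[0,0,0,0,0,0.6,1],[0,0,0,0,0,0.3,1],[0,0,0,0,0,0.3,1],[0,0,0,0,0,0.2,1],[0,0,0,0,0,0,1]]' 80

```

```text
clock: 6.13
eef_pos: [626.3, 71.7, 148.2]
tcp_rot: [-3.141, 0.001, 0.245]
contact_force: [0.6, -0.3, -1.1]
opening: 0.177
grasp_force: 82.6
```

```bash
python3 -m inch '[[0,0,0,0,0,0.12,1],[0,0,0,0,0,0.12,1],[0,0,0,0,0,0,1]]' 
python3 -m inch '[[0,0,0,0,0,0.12,1],[0,0,0,0,0,0.12,1],[0,0,0,0,0,0.12,1],[0,0,0,0,0,0,1]]'
```

```text
clock: 6.38
eef_pos: [627.4, 71.3, 143.1]
tcp_rot: [3.141, -0.001, 0.245]
contact_force: [1.1, -3.0, 0.8]
opening: 0.178
grasp_force: 82.9
clock: 6.72
eef_pos: [626.7, 71.6, 133.1]
tcp_rot: [-3.141, 0.001, 0.245]
contact_force: [2.4, -0.4, -5.9]
opening: 0.176
grasp_force: 81.9
```

```bash
python3 -m inch '[[0,0,0,0,0,0.08,1],[0,0,0,0,0,0.08,1],[0,0,0,0,0,0,1],[0,0,0,0,0,0,1]]' 
python3 - <<'E'
from h import *
d=snap('wrist','w3'); P=cloud(d); im=d['pixels'].astype(int); s=r.sense(); print(s['contact_force'],s['eef_pos'])
m=(im[...,0]>1.8*im[...,1])&(np.hypot(P[...,0]-627,P[...,1]-71)<50)&(P[...,2]>115); k=m; print(np.percentile(P[k][:,2],[5,25,50,75,95]))
z=P[...,2]; h,e=np.histogram(z[m],np.arange(110,160,2)); print(list(zip(e[:-1],h)))
E
```

```text
clock: 7.05
eef_pos: [627.2, 71.7, 130.3]
tcp_rot: [-3.142, -0.0, 0.245]
contact_force: [1.1, 0.8, 1.7]
opening: 0.178
grasp_force: 83.0
[0.47453552 0.27744219 2.32043698] [627.24230163  71.75424963 130.30270542]
[133.55578249 138.75939584 139.50267864 140.06156747 141.12953804]
[(np.int64(110), np.int64(0)), (np.int64(112), np.int64(0)), (np.int64(114), np.int64(6)), (np.int64(116), np.int64(13)), (np.int64(118), np.int64(12)), (np.int64(120), np.int64(14)), (np.int64(122), np.int64(15)), (np.int64(124), np.int64(21)), (np.int64(126), np.int64(13)), (np.int64(128), np.int64(20)), (np.int64(130), np.int64(21)), (np.int64(132), np.int64(19)), (np.int64(134), np.int64(33)), (np.int64(136), np.int64(229)), (np.int64(138), np.int64(1760)), (np.int64(140), np.int64(697)), (np.int64(142), np.int64(6)), (np.int64(144), np.int64(21)), (np.int64(146), np.int64(22)), (np.int64(148), np.int64(26)), (np.int64(150), np.int64(19)), (np.int64(152), np.int64(0)), (np.int64(154), np.int64(0)), (np.int64(156), np.int64(0))]
```

```bash
python3 -m inch '[[0,0,0,0,0,0.06,1],[0,0,0,0,0,0.06,1],[0,0,0,0,0,0,1],[0,0,0,0,0,0,1]]'
```

```text
clock: 7.43
eef_pos: [628.0, 71.7, 130.0]
tcp_rot: [3.141, -0.002, 0.245]
contact_force: [-6.1, -0.6, 23.8]
opening: 0.176
grasp_force: 85.8
```

```bash
python3 -m inch '[[0,0,0,0,0,-0.11,1],[0,0,0,0,0,0,0.7],[0,0,0,0,0,0,0.3],[0,0,0,0,0,0,0],[0,0,0,0,0,0,0],[0,0,0,0,0,0,0],[0,0,0,0,0,0,0],[0,0,0,0,0,0,0]]'
python3 -m inch '[[0,0,0,0,0,-0.3,0],[0,0,0,0,0,-0.6,0],[0,0,0,0,0,-1,0],[0,0,0,0,0,-1,0],[0,0,0,0,0,-1,0],[0,0,0,0,0,-1,0],[0,0,0,0,0,0,0],[0,0,0,0,0,0,0]]'
python3 - <<'E'
from h import *
d=snap('wrist','w4'); P=cloud(d); z=P[...,2]; im=d['pixels'].astype(int)
m=(np.hypot(P[...,0]-627,P[...,1]-71)<50)&(abs(z-139)<8)&(im[...,0]>1.5*im[...,2]); p=P[m].astype(np.float32); print(len(p),np.median(p[:,2]),cv2.minAreaRect(np.ascontiguousarray(p[:,:2])))
snap('side','s4')
g=np.zeros((400,1280,3),np.uint8); g[:,:640]=cv2.imread('pics/w4.png'); g[:,640:]=cv2.imread('pics/s4.png'); cv2.imwrite('pics/c.png',cv2.resize(g,(800,250)))
E
```

```text
clock: 8.1
eef_pos: [627.0, 71.6, 129.5]
tcp_rot: [-3.142, 0.0, 0.245]
contact_force: [-0.4, -0.2, 0.2]
opening: 1.004
grasp_force: 0.0
clock: 8.77
eef_pos: [627.9, 71.7, 254.4]
tcp_rot: [3.141, -0.004, 0.245]
contact_force: [-0.3, -0.9, -0.1]
opening: 1.004
grasp_force: 0.0
977 139.17192 ((628.9920654296875, 71.07112121582031), (64.62382507324219, 17.458881378173828), 14.493926048278809)
```

View pics/c.png

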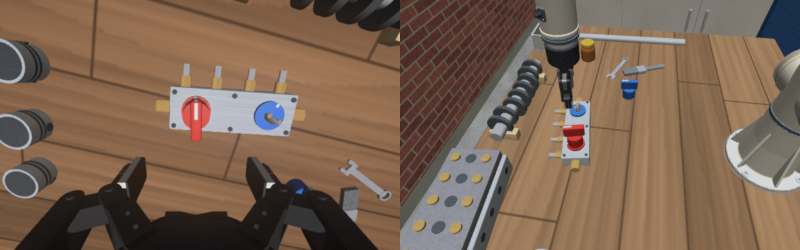

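The picture shows the red knob seated on the red collar (left half ≈(196,115), right half ≈(574,138)), with the bar top at 139 mm. The gripper is clear of it, and the blue knob is still in its place at (629,88) in the side view.

```bash
python3 -c "
from rig import r
print(r.sign_off())"
```

```text
the job is handed in; nothing more can be done
None
```

The red knob is snapped home on the red-collared spindle: its bar top measures 139 mm, as expected when fully seated, and its bar is at about 14°, in line with the flat. The gripper has let go and is clear, the blue knob was left untouched, and I handed the job in at about 9 s; the sign-off gave no verdict.

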